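# Put one tint sample back in the row and hold the next in the lamp beam

### The job

The blue tint sample has been viewed: stand it back on its blue marker card in the row on the little shelf, gently, neatly in line and square with the others, frosted faces to front and back like theirs; then take the amber sample and hold it up in the lamp's beam, upright and roughly halfway between lamp and white card, a polished face square to the lamp so that all the light goes through the block. Grip the samples by their two frosted faces only and never touch a polished face with the gripper; do not drop a sample, strike the viewing stand or shift anything else. Finish while still holding the amber sample still in the beam, touching nothing else with it.

Things in the scene. Friction and masses are not known exactly. Their poses are not given: they have to be found in the camera images.
- blue_mid (a point): blue sample block of tinted resin, 30 x 30 mm and 70 mm tall, 70 g; the point is its centre, 35 mm above its underside; z up along its height; its two pale milky frosted faces look along its +x and -x, its two clear polished faces along its +y and -y; starts standing on the table by itself, turned at most 35 degrees from the robot's axes
- amber_mid (a point): amber (orange-yellow) sample block of tinted resin, 30 x 30 mm and 70 mm tall, 70 g; the point is its centre, 35 mm above its underside; z up along its height; its two pale milky frosted faces look along its +x and -x, its two clear polished faces along its +y and -y; starts standing in one of the four places of the row on the shelf
- green_mid (a point): green sample block, same make, size and axes as the amber one; stands in the row; must stay put
- red_mid (a point): red sample block, same make, size and axes as the amber one; stands in the row; must stay put
- blue_place: thin flat blue marker card, 36 mm square, lying on the shelf in the one empty place of the row, in line with the other blocks; origin at its centre, 35 mm above the table, at the shelf's top surface; x points to the shelf's back, y along the row, just as for the blocks standing there (frosted faces to front and back)
- shelf: low plywood shelf fixed to the table, 100 mm deep (x), 220 mm long (y), top 35 mm above the table; a back lip (x +50 to +58 mm) rises 3 mm above the top. Origin at the centre of its underside; x to its back, y along the row. Four places 42 mm apart, at y = -63, -21, 21 and 63 mm, x = 0, so blocks stand with 12 mm gaps
- beam (a point): middle of the lamp's level light beam (15 mm across), 120 mm above the table, halfway between lens and white card. x points along the beam towards the lamp, y across it, z up. Lens at x = +150 mm, lamp (54 mm across, its switch 36 mm above the beam) to x = +245 mm; the card (110 mm square, top 58 mm above the beam) stands at x = -150 mm, a round spot of light on it
- viewer: the viewing stand, fixed to the table: a bare aluminium rail 50 mm wide whose top is 22 mm above the table, from x = -190 to +270 mm, carrying lamp and card, each on a black foot 62 mm wide; origin at table height under point beam, same axes
- bottle_yellow: bystander: yellow squeeze bottle of paint with a blue cap, 60 mm across, 162 mm tall; origin at the centre of its underside; must stay put
- bottle_teal: bystander: dark teal squeeze bottle of paint with a blue cap, 60 mm across, 162 mm tall; origin at the centre of its underside; must stay put
- brush_jar: bystander: glass jar of brushes, 72 mm across, jar 85 mm tall, brushes to about 205 mm; origin at the centre of its underside; must stay put
- bowl: bystander: pink pottery bowl, 130 mm across, 50 mm tall; origin at the centre of its underside; must stay put
- egg: bystander: painted egg in a wooden egg cup, 48 mm across, 79 mm tall; origin at the centre of its underside; must stay put
- brush: bystander: paint brush lying on the table, about 170 mm long; origin at the centre of its underside; must stay put
Things that resemble listed ones, but are neither listed nor needed, are in the scene too. There is more than one size of the part that bears blue_mid; the job needs the smaller.

How it is judged:
By the outcome, as a careful person would: the job done as asked, in the order asked, and still so for the second after the job is handed in, while the arm keeps its last pose, push and grip.
It also fails if it takes over 69 s, if anything falls off the work surface, if the arm or the gripper's body presses on something with over 40 N, if the wrist force passes 120 N, or if a joint passes its speed limit or range.

### The arm

A 6-joint arm with a two-finger parallel gripper is mounted at the origin on the work surface. World frame = base frame: x ahead of the robot, y to its left, z up, the work surface at z = 0. Lengths are in m, angles in rad, forces in N, time in s.
With the tool pointing down it reaches from about 0.35 to 0.775 m from the base axis. Payload 7.3 kg.
Tool frame: the origin (TCP) lies between the finger pads; the fingertips stand 8 mm ahead of it and the grasp point (between the pads) lies 11 mm behind it (robot.nose_length is the distance from the TCP to the fingertips, in m); z points along the fingers, y is the line along which they close (so a half turn about z gives the same grasp; the last joint's range is limited). The gripper opens to 92 mm and grips with 3 to 60 N. Pads are 19 mm wide; open, the fingers measure 130 mm over their backs; the gripper's body (75 mm by 190 mm) begins 47 mm behind the grasp point.
Start: joints at [1.026, 0.342, 1.524, -0, 1.275, -0.146], TCP at [0.204, 0.484, 0.235] pointing down, gripper open.
Joint ranges: [-2.53, 2.53], [-0.77, 2.02], [0.04, 2.7], [-1, 4.14], [0.28, 2.66], [-3.11, 3.11]. Speed limits (rad/s): [2.57, 2.57, 3.14, 3.14, 3.14, 3.14].

### API

Orientations are given as [roll, pitch, yaw] about the fixed x, y, z axes, in that order (R = Rz(yaw) Ry(pitch) Rx(roll)).
In Python, from cell import robot gives the robot as it stands. The module is installed in compiled form; this text tells all that it offers.
- The arm moves only by the shell command python3 -m jog 'ROWS' [FORCE]. ROWS is JSON, a list that holds one entry, the list of rows, each a list of 5 numbers: the gripper's target within -1 to 1 (fully open at 1, half-way at 0, shut at -1), then the shift along the tool's x, y, z in m, then the turn about the tool's z in rad. A call has 1 to 5 rows; each row is the pose to reach, as a shift and turn from the pose commanded when the call began, along the tool's axes at that moment; what a row does not reach only later rows make up. A row lasts 1/12 s, in which the tool goes at most 41.7 mm and 7.16 degrees, less where a joint would pass 70% of its speed; a pose out of reach is approached as far as the arm can. A call with a gripper value outside its range is refused whole. The fingers move at their own pace and stop on an object; FORCE is the grip in N (left out, the last holds). Time passes only in rows, so rows that repeat a pose let the fingers close. It gives the time, the measured TCP pose, the force, the opening and the grip force at its end, in the units of the state.
- robot.observe(): the state, without advancing time (a new reading comes with each control period).
- robot.read_camera(name): name is "scene" or "top" or "wrist"; returns the picture (420x560x3 uint8, red, green, blue); there is no depth.
- robot.camera_model(name): a dict with "camera_matrix" (3x3 intrinsics, pixels), "position" and "attitude" of the camera in the world; the wrist camera has in their place "mount" (4x4, takes a point from camera to tool coordinates, whose origin is the TCP and whose axes are the flange's). Camera axes: x right, y down, z forward; pixel columns grow to the right and rows downward; lengths in m; the calibration is good to about 2 mm. A picture is of the moment at which its call begins: read the wrist's pose just before it. camera_model takes no time and is no camera call.
- robot.hand_in(): hands the job in; it is judged then, once.
The state is a dict: "time": time; "qpos": joint angles; "qvel": joint speeds; "joint_efforts": joint torques, N m; "tool_pos": TCP position; "tool_rot": TCP orientation; "contact_force": force on the tool from outside, world axes, zero at the start; "torque": the same for the moment, N m; "opening": finger opening in m; "grip_force": force on a finger pad.
Only numpy, scipy, OpenCV 4.12 (cv2) and the standard library are available. Lean on these libraries where they do the work, as an engineer would, in place of code of your own. Each camera call takes 0.05 s, during which the arm holds its last target. There are 200 camera calls.

## Working session

There is one attempt and no reset: what is moved stays moved. The work goes in short steps, Python scripts to look and compute and a shell command to move; the robot and the scene stay as the last step left them, time stands still between calls to the robot, and variables do not carry over. Pictures are saved under pics/ and viewed, at most 10 in all, crops included, and the job is handed in when it is done.

```bash
mkdir -p pics
python3 - <<'E'
from cell import robot
import cv2,numpy as np
np.set_printoptions(precision=4,suppress=True)
s=robot.observe();print(s)
for n in("scene","top","wrist"):
    im=robot.read_camera(n);cv2.imwrite(f"pics/{n}0.png",im[:,:,::-1]);print(n,robot.camera_model(n))
E
```

```text
{'time': 0.0, 'qpos': array([ 1.026 ,  0.3428,  1.525 , -0.    ,  1.2754, -0.146 ]), 'qvel': array([-0.0013, -0.0008,  0.0006,  0.0008,  0.0005, -0.0022]), 'joint_efforts': array([  0.001 , -43.1237, -24.4223,   0.0718,   0.0561,  -0.0001]), 'tool_pos': array([0.2036, 0.4835, 0.234 ]), 'tool_rot': array([-3.14  , -0.0002,  2.7428]), 'contact_force': array([ 0.4363, -0.094 ,  0.0614]), 'torque': array([-0.0678, -0.0549,  0.0021]), 'grip_force': 0.0, 'opening': 0.09200324335539944}
scene {'camera_matrix': array([[476.4144,   0.    , 281.7996],
       [  0.    , 476.4144, 212.2846],
       [  0.    ,   0.    ,   1.    ]]), 'position': array([1.0727, 0.092 , 0.9634]), 'attitude': array([-2.5939, -0.0115,  1.7044])}
top {'camera_matrix': array([[456.3335,   0.    , 274.5199],
       [  0.    , 456.3335, 214.5132],
       [  0.    ,   0.    ,   1.    ]]), 'position': array([0.4167, 0.0343, 1.3346]), 'attitude': array([-3.0214,  0.0029, -1.5816])}
wrist {'camera_matrix': array([[309.5341,   0.    , 283.4392],
       [  0.    , 309.5341, 209.1183],
       [  0.    ,   0.    ,   1.    ]]), 'mount': array([[ 0.    , -0.9554, -0.2952,  0.0797],
       [ 1.    , -0.0001,  0.0003,  0.0012],
       [-0.0003, -0.2952,  0.9554, -0.149 ],
       [ 0.    ,  0.    ,  0.    ,  1.    ]])}
```

View pics/top0.png

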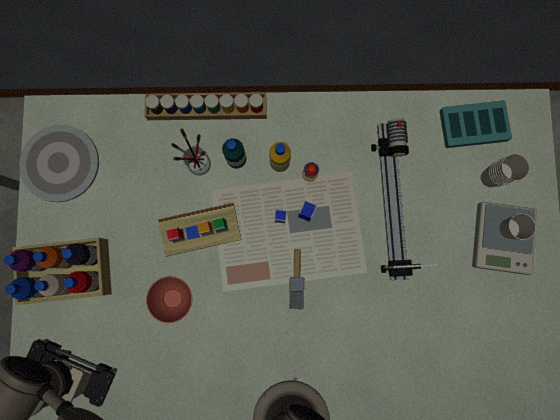

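View pics/scene0.png

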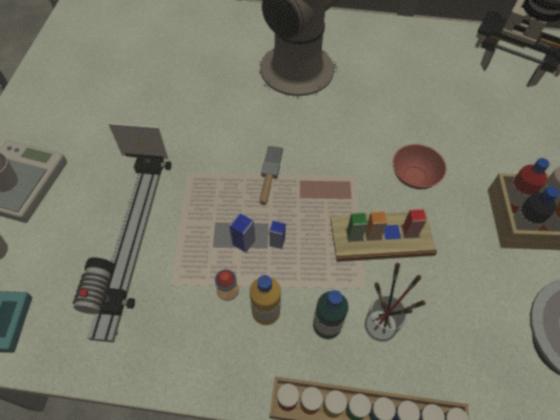

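The blue sample candidates in the top view are the small block at (281,216), the larger blue block at (308,211), the card at (193,232), and the bottle caps. By the description it should be the small one. I'll check that with one close crop.

```bash
cat > h.py <<'E'
import numpy as np,cv2
from cell import robot
from scipy.spatial.transform import Rotation as R
np.set_printoptions(precision=4,suppress=True)
def cam(n,s=None):
    m=robot.camera_model(n);K=m["camera_matrix"]
    if n!="wrist": return K,R.from_euler("xyz",m["attitude"]).as_matrix(),np.array(m["position"])
    M=np.array(m["mount"]);T=R.from_euler("xyz",s["tool_rot"]).as_matrix()
    return K,T@M[:3,:3],T@M[:3,3]+s["tool_pos"]
def ray(c,uv,z):
    K,A,p=c;uv=np.atleast_2d(uv).astype(float)
    d=(A@np.linalg.inv(K)@np.c_[uv,np.ones(len(uv))].T).T
    return p+d*((z-p[2])/d[:,2])[:,None]
def proj(c,P):
    K,A,p=c;q=(K@A.T@(np.atleast_2d(P)-p).T).T
    return q[:,:2]/q[:,2:]
E
python3 - <<'E'
from h import *
t=cv2.imread("pics/top0.png");s=cv2.imread("pics/scene0.png")
a=cv2.resize(t[185:260,155:325],(800,353),interpolation=cv2.INTER_CUBIC)
b=cv2.resize(s[200:252,225:440],(800,193),interpolation=cv2.INTER_CUBIC)
cv2.imwrite("pics/c1.png",np.vstack([a,b]))
c=cam("top")
for n,uv,z in[("base",(290,415),0),("small",(281,216),.07),("big",(308,211),.09),("card",(193,232),.035),("red",(173,233),.105),("amber",(204,228),.105),("green",(219,224),.105),("lamp",(397,135),.14),("cardfoot",(400,268),.05)]:print(n,ray(c,uv,z))
E
```

```text
base [[ 0.0126 -0.0008  0.    ]]
small [[0.565  0.0183 0.07  ]]
big [[ 0.5757 -0.0559  0.09  ]]
card [[0.5259 0.2698 0.035 ]]
red [[0.5179 0.3111 0.105 ]]
amber [[0.5306 0.2274 0.105 ]]
green [[0.541  0.1869 0.105 ]]
lamp [[ 0.7728 -0.2958  0.14  ]]
cardfoot [[ 0.4174 -0.3126  0.05  ]]
```

View pics/c1.png

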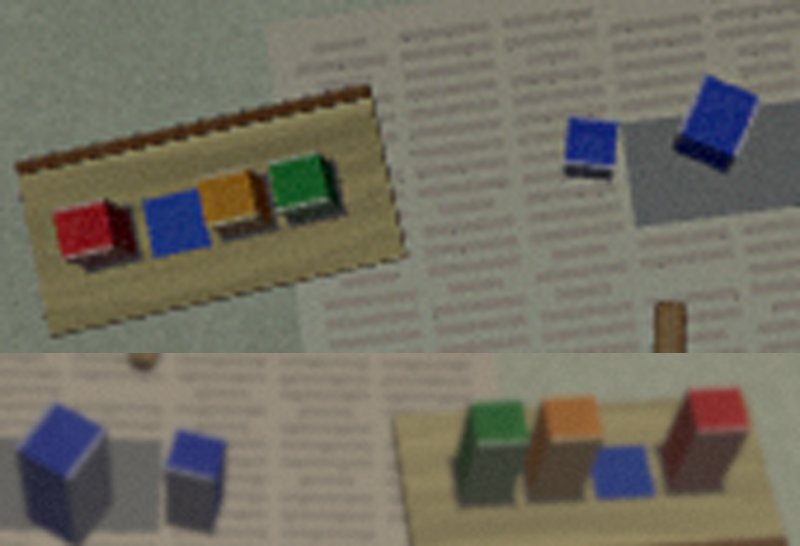

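The crop shows the small block alone at crop (592,142), which is top pixel (281,216). The larger one at (308,211) is the decoy. The small block's greyish frosted faces look roughly ±x. The row runs red, empty blue card, amber, green. Next I'll measure the block, the shelf and the beam.

```bash
cat >> h.py <<'E'
def rect(im,lo,hi,box,c,z,mn=20):
    """hsv mask -> contours -> world min area rects at height z; box=(u0,v0,u1,v1)"""
    h=cv2.cvtColor(cv2.GaussianBlur(im,(3,3),0),cv2.COLOR_BGR2HSV);m=cv2.inRange(h,np.array(lo),np.array(hi))
    k=np.zeros_like(m);u0,v0,u1,v1=box;k[v0:v1,u0:u1]=m[v0:v1,u0:u1]
    out=[]
    for q in cv2.findContours(k,cv2.RETR_EXTERNAL,cv2.CHAIN_APPROX_NONE)[0]:
        M=cv2.moments(q)
        if M["m00"]<mn: continue
        uv=(M["m10"]/M["m00"],M["m01"]/M["m00"])
        w=ray(c,q[:,0],z)[:,:2].astype(np.float32)
        (_,wh,a)=cv2.minAreaRect((w*1000).astype(np.float32))
        out.append((np.array(uv),ray(c,uv,z)[0],np.array(wh),a))
    return out
E
python3 - <<'E'
from h import *
for n,boxes in (("top",dict(b=(265,200,295,230),card=(180,220,204,245),row=(155,205,245,260),rail=(370,150,425,290))),("scene",dict(b=(265,210,292,250),card=(383,222,405,242),row=(330,200,440,262)))):
    im=cv2.imread(f"pics/{n}0.png");c=cam(n);print(n)
    for z in(.07,):print("blue",rect(im,(105,120,90),(130,255,255),boxes["b"],c,z))
    print("card",rect(im,(105,120,80),(130,255,255),boxes["card"],c,.035))
    print("green",rect(im,(50,120,60),(90,255,255),boxes["row"],c,.105))
    print("amber",rect(im,(10,150,130),(22,255,255),boxes["row"],c,.105))
    print("red",rect(im,(170,150,110),(180,255,255),boxes["row"],c,.105))
t=cv2.imread("pics/top0.png");s=cv2.imread("pics/scene0.png")
a=cv2.resize(t[110:290,360:440],None,fx=3.3,fy=3.3,interpolation=cv2.INTER_CUBIC)
b=cv2.resize(s[110:345,65:185],None,fx=2.528,fy=2.528,interpolation=cv2.INTER_CUBIC)[:594]
cv2.imwrite("pics/c2.png",np.hstack([a[:594],b[:594]]));
E
```

```text
top
blue [(array([280.3258, 214.7118]), array([0.5687, 0.0201, 0.07  ]), array([25.1436, 25.2908]), 89.22069549560547)]
card [(array([191.8682, 232.0045]), array([0.526, 0.273, 0.035]), array([33.3962, 31.787 ]), 11.938424110412598)]
green [(array([217.9643, 223.1286]), array([0.5434, 0.1897, 0.105 ]), array([22.8058, 28.5167]), 11.975659370422363)]
amber []
red [(array([172.6921, 232.9587]), array([0.5181, 0.312 , 0.105 ]), array([21.8555, 23.7306]), 12.203621864318848)]
scene
blue [(array([277.692 , 226.8671]), array([0.569 , 0.0257, 0.07  ]), array([26.825 , 19.6937]), 82.05148315429688)]
card [(array([391.7387, 231.7954]), array([0.5262, 0.2771, 0.035 ]), array([28.1057, 30.6379]), 8.029603004455566)]
green []
amber [(array([378.3027, 216.8487]), array([0.5351, 0.2346, 0.105 ]), array([19.8243, 25.6148]), 11.828526496887207)]
red []
```

View pics/c2.png

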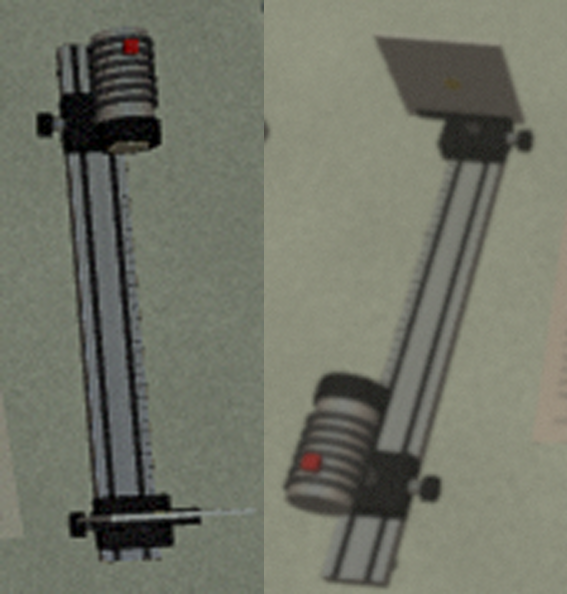

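The rail runs in the top view from about (388,157) to (396,261). Its centreline gives the beam axis, with the lamp at the far end and the card at the near end. Now the viewer pose and the first move's deltas.

```bash
cat >> h.py <<'E'
def go(p,yaw):
    s=robot.observe();T=R.from_euler("xyz",s["tool_rot"]).as_matrix()
    d=T.T@(np.array(p)-s["tool_pos"]);w=(s["tool_rot"][2]-yaw+np.pi)%(2*np.pi)-np.pi
    print("tool_pos",s["tool_pos"],"rot",s["tool_rot"],"q6",s["qpos"][5],"shift",d,"turn",round(w,4),"t",s["time"])
E
python3 - <<'E'
from h import *
c=cam("top");f=lambda u,v:(360+u/3.3,110+v/3.3)
L=ray(c,[f(68,155),f(93,498)],.022);Rr=ray(c,[f(118,155),f(148,495)],.022);print(L,Rr)
end=ray(c,[f(128,558),f(72,45)],.022);print("ends",end)
c2=cam("scene");g=lambda u,v:(65+(u-264)/2.528,110+v/2.528)
print("scene spot z=.12",ray(c2,[g(453,85)],.12),"rail end lamp",ray(c2,[g(325,578),g(389,584)],.022),"rail side near card",ray(c2,[g(459,160),g(502,160)],.022),"cardtop corners",ray(c2,[g(377,38),g(500,47)],.178), "lens",ray(c2,[g(352,385)],.12))
print("cardtop topcam",ray(c,[f(200,516),f(255,512)],.178))
go([.569,.021,.18],np.pi/2)
E
python3 -m jog '[[[1,0.03,-0.04,0,0.12],[1,0.05,-0.08,0,0.24],[1,0.08,-0.11,0,0.36],[1,0.1,-0.14,0,0.48],[1,0.12,-0.17,0,0.6]]]'
```

```text
[[ 0.7421 -0.2774  0.022 ]
 [ 0.4379 -0.2873  0.022 ]] [[ 0.7416 -0.3219  0.022 ]
 [ 0.44   -0.335   0.022 ]]
ends [[ 0.3861 -0.3153  0.022 ]
 [ 0.8432 -0.2849  0.022 ]]
scene spot z=.12 [[ 0.4262 -0.3095  0.12  ]] rail end lamp [[ 0.8466 -0.313   0.022 ]
 [ 0.8443 -0.262   0.022 ]] rail side near card [[ 0.4398 -0.3241  0.022 ]
 [ 0.434  -0.2834  0.022 ]] cardtop corners [[ 0.4298 -0.3608  0.178 ]
 [ 0.4246 -0.2544  0.178 ]] lens [[ 0.7236 -0.3013  0.12  ]]
cardtop topcam [[ 0.4209 -0.33    0.178 ]
 [ 0.4234 -0.3721  0.178 ]]
tool_pos [0.2037 0.4836 0.2342] rot [-3.1405 -0.0002  2.7428] q6 -0.14598970554116517 shift [-0.5163 -0.2843  0.0545] turn 1.172 t 0.15
time: 0.57
tool_pos: [0.0271, 0.3732, 0.2344]
tool_rot: [-3.141, 0.0, 2.14]
contact_force: [-0.7, 0.9, -0.1]
opening: 0.092
grip_force: 0.0
```

Run:
```python
from h import *
go([.569,.021,.18],np.pi/2)
```

```text
tool_pos [0.0271 0.3732 0.2344] rot [-3.1411  0.0001  2.1397] q6 0.7236316482902301 shift [-0.5886  0.2669  0.0544] turn 0.5689 t 0.5667
```

```bash
python3 -m jog '[[[1,-0.02,0.03,0,0.1],[1,-0.04,0.06,0,0.2],[1,-0.07,0.09,0,0.3],[1,-0.09,0.12,0,0.4],[1,-0.11,0.15,0,0.5]]]'
python3 - <<'E'
from h import *
go([.569,.021,.18],np.pi/2)
E
```

```text
time: 0.98
tool_pos: [0.2155, 0.3635, 0.2349]
tool_rot: [3.141, -0.0, 1.642]
contact_force: [-0.5, 1.1, 0.6]
opening: 0.0916
grip_force: 0.0
tool_pos [0.2155 0.3635 0.2349] rot [ 3.1413 -0.0003  1.6422] q6 0.782455030489809 shift [-0.3669  0.3281  0.0548] turn 0.0714 t 0.9833
```

```bash
python3 -m jog '[[[1,-0.01,0.035,0,0.01],[1,-0.03,0.07,0,0.02],[1,-0.05,0.105,0,0.04],[1,-0.075,0.135,0,0.06],[1,-0.1,0.165,0,0.0714]]]';python3 -m jog '[[[1,-0.03,0.02,0,0],[1,-0.06,0.04,0,0],[1,-0.09,0.06,0.01,0],[1,-0.12,0.08,0.015,0],[1,-0.15,0.1,0.02,0]]]'
python3 - <<'E'
from h import *
go([.569,.021,.18],np.pi/2)
E
```

```text
time: 1.4
tool_pos: [0.3877, 0.2754, 0.2344]
tool_rot: [-3.141, 0.0, 1.574]
contact_force: [-0.2, 1.5, -0.2]
opening: 0.0921
grip_force: 0.0
time: 1.82
tool_pos: [0.4874, 0.1254, 0.2142]
tool_rot: [-3.141, -0.0, 1.575]
contact_force: [-0.9, 0.2, 0.5]
opening: 0.0917
grip_force: 0.0
tool_pos [0.4874 0.1254 0.2142] rot [-3.1409 -0.0001  1.5747] q6 0.09543657515110783 shift [-0.1047  0.0812  0.0341] turn 0.0039 t 1.8167
```

```bash
python3 -m jog '[[[1,-0.03,0.02,0.01,0],[1,-0.06,0.05,0.02,0],[1,-0.09,0.07,0.03,0],[1,-0.105,0.081,0.034,0],[1,-0.105,0.081,0.034,0]]]';python3 -m jog '[[[1,0,0,0,0],[1,0,0,0,0],[1,0,0,0,0]]]'
python3 - <<'E'
from h import *
s=robot.observe();im=robot.read_camera("wrist")[:,:,::-1];c=cam("wrist",s);cv2.imwrite("pics/w1.png",im)
for z in(.07,):print(rect(im,(105,120,80),(130,255,255),(0,0,560,420),c,z,200))
print(proj(c,[s["tool_pos"],[.569,.021,.07]]))
E
```

```text
time: 2.23
tool_pos: [0.5696, 0.0188, 0.1787]
tool_rot: [-3.14, 0.001, 1.571]
contact_force: [-1.6, -0.2, -1.2]
opening: 0.0919
grip_force: 0.0
time: 2.48
tool_pos: [0.5678, 0.0236, 0.1811]
tool_rot: [3.141, -0.0, 1.576]
contact_force: [-0.8, -0.3, 0.5]
opening: 0.0918
grip_force: 0.0
[(array([293.9463, 283.1659]), array([ 0.579 , -0.0491,  0.07  ]), array([13.0093, 35.3579]), 88.09489440917969), (array([284.1848, 208.9119]), array([0.5693, 0.0245, 0.07  ]), array([29.8904, 24.2628]), 83.18743133544922)]
[[282.193  271.3357]
 [283.8441 212.751 ]]
```

View pics/w1.png

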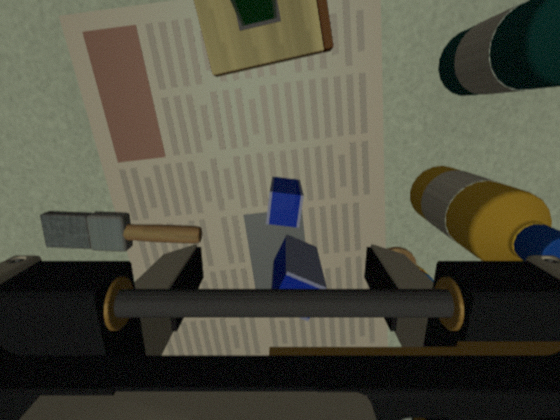

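The wrist view shows the small block's top face near (285,210), with its polished side at (286,187) and the decoy at (297,270). The block is turned a few degrees. I'll fit the top face precisely.

Run:
```python
from h import *
s=robot.observe();c=cam("wrist",s);im=cv2.imread("pics/w1.png")
cv2.imwrite("pics/w1c.png",cv2.resize(im[165:245,245:325],(480,480),interpolation=cv2.INTER_CUBIC))
h=cv2.cvtColor(im,cv2.COLOR_BGR2HSV)
print(h[180:235:3,285,2])
for v in(110,130,150):print(v,rect(im,(105,120,v),(130,255,255),(250,170,320,240),c,.07,200))
go([.569,.021,.18],np.pi/2)
```

```text
[ 50  52  55  56  60 111 113 116 113 109 108 109 110 109 111 109  89  84
  81]
110 [(array([281.1981, 203.0089]), array([0.5668, 0.0299, 0.07  ]), array([26.6383, 19.667 ]), 83.20284271240234)]
130 []
150 []
tool_pos [0.5679 0.0236 0.1813] rot [ 3.141  -0.0002  1.5764] q6 -0.09906642751402457 shift [-0.0026  0.0011  0.0013] turn 0.0056 t 2.5333
```

View pics/w1c.png

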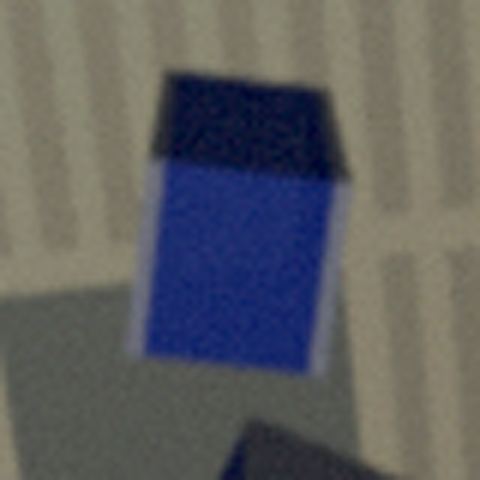

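The milky bands sit on the crop's left and right edges, so the frosted faces look along ±x. The top-face corners in the crop are (150,158), (350,182), (328,378) and (127,354).

Run:
```python
from h import *
s=robot.observe();c=cam("wrist",s)
p=np.array([(150,158),(350,182),(328,378),(127,354)])/6.+(245-.4,165-.4)
w=ray(c,p,.07)[:,:2];print(w,w.mean(0),[np.linalg.norm(w[i]-w[i-1]) for i in range(4)])
e=w[1]-w[0]+w[2]-w[3];y=np.arctan2(e[1],e[0]);print("yaw deg",np.degrees(y))
m=w.mean(0);go([m[0],m[1],.1],np.pi/2+y)
```

```text
[[0.5567 0.0407]
 [0.5856 0.0373]
 [0.583  0.0071]
 [0.5531 0.0107]] [0.5696 0.024 ] [np.float64(0.03020787826833033), np.float64(0.029096888020413672), np.float64(0.03033459513512196), np.float64(0.03020702171835684)]
yaw deg -6.850920400332916
tool_pos [0.5679 0.0236 0.1813] rot [ 3.141  -0.0002  1.5764] q6 -0.09906642751402457 shift [0.0003 0.0017 0.0813] turn 0.1252 t 2.5333
```

```bash
python3 -m jog '[[[1,0,0.002,0.02,0.06],[1,0,0.002,0.04,0.125],[1,0,0.002,0.055,0.125],[1,0,0.002,0.065,0.125],[1,0,0.002,0.07,0.125]]]';python3 -m jog '[[[1,0,0,0.02,0],[1,0,0,0.04,0],[1,0,0,0.06,0],[1,0,0,0.075,0],[1,0,0,0.082,0]]]';python3 -m jog '[[[1,0,0,0,0],[1,0,0,0,0],[1,0,0,0,0]]]'
python3 - <<'E'
from h import *
go([.5696,.024,.029],np.pi/2-.1196)
E
```

```text
time: 2.95
tool_pos: [0.5695, 0.0233, 0.1098]
tool_rot: [-3.14, -0.0, 1.451]
contact_force: [-0.4, -0.3, 0.4]
opening: 0.0919
grip_force: 0.0
time: 3.37
tool_pos: [0.5697, 0.0229, 0.0276]
tool_rot: [-3.14, -0.0, 1.451]
contact_force: [-0.5, 1.2, 0.8]
opening: 0.0919
grip_force: 0.0
time: 3.62
tool_pos: [0.5713, 0.0225, 0.0301]
tool_rot: [3.139, -0.0, 1.45]
contact_force: [-0.0, 0.2, -0.1]
opening: 0.0916
grip_force: 0.0
tool_pos [0.5713 0.0225 0.0301] rot [ 3.1392 -0.0001  1.4502] q6 0.02589435040516739 shift [ 0.0012 -0.0018  0.0011] turn -0.001 t 3.6167
```

```bash
python3 -m jog '[[[0.1,0.001,-0.001,0,0],[-0.1,0.001,-0.001,0,0],[-0.25,0.001,-0.001,0,0],[-0.35,0.001,-0.001,0,0],[-0.6,0.001,-0.001,0,0]]]' 12;python3 -m jog '[[[-0.6,0,0,0,0],[-0.6,0,0,0,0],[-0.6,0,0,0,0],[-0.6,0,0,0,0]]]'
```

```text
time: 4.03
tool_pos: [0.5695, 0.0236, 0.029]
tool_rot: [3.141, -0.0, 1.45]
contact_force: [-0.3, 0.4, -0.3]
opening: 0.0631
grip_force: 0.0
time: 4.37
tool_pos: [0.5694, 0.0236, 0.0287]
tool_rot: [-3.142, -0.0, 1.45]
contact_force: [0.1, 0.0, 0.7]
opening: 0.0363
grip_force: 0.0
```

```bash
python3 -m jog '[[[-0.6,0,0,0,0],[-0.6,0,0,0,0],[-0.6,0,0,0,0],[-0.6,0,0,0,0],[-0.6,0,0,0,0]]]';python3 -m jog '[[[-0.6,0,0,-0.01,0],[-0.6,0,0,-0.03,0],[-0.6,0,0,-0.06,0],[-0.6,0,0,-0.09,0],[-0.6,0,0,-0.12,0]]]';python3 -m jog '[[[-0.6,0,0,-0.03,0],[-0.6,0,0,-0.04,0],[-0.6,0,0,-0.04,0],[-0.6,0,0,-0.04,0]]]'
python3 - <<'E'
from h import *
a=np.radians(11.7)
go([.5266-.0,.271,.19],np.pi/2+a)
E
```

```text
time: 4.78
tool_pos: [0.5694, 0.0236, 0.0287]
tool_rot: [-3.142, -0.0, 1.45]
contact_force: [0.8, -0.1, -0.5]
opening: 0.0298
grip_force: 12.0
time: 5.2
tool_pos: [0.5692, 0.0236, 0.1507]
tool_rot: [-3.142, -0.0, 1.45]
contact_force: [1.1, -0.1, -0.5]
opening: 0.0302
grip_force: 12.0
time: 5.53
tool_pos: [0.5691, 0.0236, 0.1885]
tool_rot: [3.142, -0.0, 1.45]
contact_force: [-0.7, 0.0, -2.3]
opening: 0.0299
grip_force: 12.0
tool_pos [0.5691 0.0236 0.1885] rot [ 3.1415 -0.0001  1.4499] q6 0.02782136164156989 shift [ 0.2404 -0.0721 -0.0015] turn -0.3251 t 5.5333
```

```bash
python3 -m jog '[[[-0.6,0.03,-0.01,0,-0.06],[-0.6,0.06,-0.02,0,-0.13],[-0.6,0.09,-0.03,0,-0.2],[-0.6,0.12,-0.04,0,-0.27],[-0.6,0.15,-0.05,0,-0.325]]]';python3 -m jog '[[[-0.6,0,0,0,0],[-0.6,0,0,0,0],[-0.6,0,0,0,0]]]'
python3 - <<'E'
from h import *
s=robot.observe();im=robot.read_camera("wrist")[:,:,::-1];c=cam("wrist",s);cv2.imwrite("pics/w2.png",im)
a=np.radians(11.7)
go([.5266-.0,.271,.19],np.pi/2+a)
print("cards",rect(im,(105,120,60),(130,255,255),(0,0,560,420),c,.035,200))
print("green",rect(im,(50,120,50),(90,255,255),(0,0,560,420),c,.105,200))
print("red",rect(im,(170,150,80),(180,255,255),(0,0,560,420),c,.105,200),rect(im,(0,150,80),(6,255,255),(0,0,560,420),c,.105,200))
print("amber",rect(im,(9,150,80),(22,255,255),(0,0,560,420),c,.105,200))
E
```

```text
time: 5.95
tool_pos: [0.5362, 0.1795, 0.1861]
tool_rot: [-3.137, -0.0, 1.778]
contact_force: [0.4, -0.8, -0.9]
opening: 0.0299
grip_force: 12.0
time: 6.2
tool_pos: [0.5372, 0.1781, 0.187]
tool_rot: [-3.138, 0.0, 1.775]
contact_force: [-0.6, -0.2, -0.5]
opening: 0.0298
grip_force: 12.0
tool_pos [0.5375 0.1777 0.1874] rot [-3.1391  0.0003  1.7738] q6 -0.01886751014975379 shift [ 0.0936  0.0081 -0.0027] turn -0.0012 t 6.25
cards [(array([283.3628, 331.39  ]), array([0.5701, 0.0212, 0.035 ]), array([68.6155, 40.0734]), 11.783808708190918), (array([283.4008, 260.1316]), array([0.5517, 0.1104, 0.035 ]), array([67.3386, 71.9036]), 13.097588539123535), (array([293.3795,  94.1745]), array([0.5268, 0.2758, 0.035 ]), array([34.2896, 34.4973]), 12.8980131149292)]
green [(array([295.0526, 202.4105]), array([0.5436, 0.1948, 0.105 ]), array([23.6676, 32.172 ]), 11.736150741577148)]
red [(array([297.0074,  32.2263]), array([0.5198, 0.3097, 0.105 ]), array([22.7901, 26.2295]), 11.673316955566406)] [(array([293.6374,   9.432 ]), array([0.5148, 0.3222, 0.105 ]), array([23.3724, 12.5358]), 11.656596183776855)]
amber [(array([295.5713, 147.3805]), array([0.535 , 0.2359, 0.105 ]), array([24.1759, 31.1973]), 11.698266983032227), (array([351.2115, 106.7495]), array([0.5675, 0.2716, 0.105 ]), array([  4.8079, 156.2152]), 12.102137565612793)]
```

View pics/w2.png

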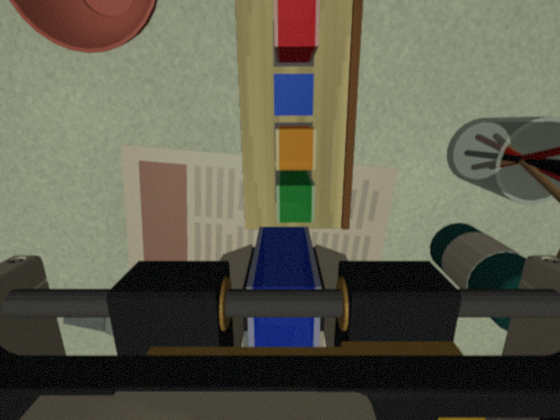

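Red is at (296,25), the blue card at (293,94), amber at (295,147) and green at (295,202), all in line at a yaw of 11.7°. The held blue block is square in the fingers.

```bash
python3 -m jog '[[[-0.6,0.03,0.003,0,0],[-0.6,0.06,0.006,0,0],[-0.6,0.08,0.007,0,0],[-0.6,0.094,0.007,0,0],[-0.6,0.0975,0.0075,0,0]]]';python3 -m jog '[[[-0.6,0,0,0.02,0],[-0.6,0,0,0.035,0],[-0.6,0,0,0.045,0],[-0.6,0,0,0.05,0],[-0.6,0,0,0.05,0]]]'; python3 -m jog '[[[-0.6,0,0,0,0],[-0.6,0,0,0,0],[-0.6,0,0,0,0],[-0.6,0,0,0,0]]]'
python3 - <<'E'
from h import *
go([.5268,.2755,.066],np.pi/2+.2042)
s=robot.observe();im=robot.read_camera("wrist")[:,:,::-1];c=cam("wrist",s);cv2.imwrite("pics/w3.png",im)
print("red",rect(im,(170,150,80),(180,255,255),(0,0,560,420),c,.105,200))
print("card",rect(im,(105,120,60),(130,255,255),(200,100,400,420),c,.035,200))
E
```

```text
time: 6.67
tool_pos: [0.5251, 0.2763, 0.1882]
tool_rot: [-3.141, -0.0, 1.775]
contact_force: [-0.9, -0.0, -1.6]
opening: 0.0301
grip_force: 12.0
time: 7.08
tool_pos: [0.5253, 0.2744, 0.1376]
tool_rot: [-3.139, 0.001, 1.774]
contact_force: [1.0, -0.1, 0.1]
opening: 0.0298
grip_force: 12.0
time: 7.42
tool_pos: [0.5259, 0.2756, 0.1395]
tool_rot: [3.14, -0.0, 1.775]
contact_force: [0.2, -0.5, -1.2]
opening: 0.0296
grip_force: 12.0
tool_pos [0.5259 0.2756 0.1395] rot [ 3.1402 -0.0002  1.7748] q6 0.14964178461435643 shift [-0.0003  0.0008  0.0735] turn -0.0002 t 7.4167
red [(array([282.3867, 177.7914]), array([0.5173, 0.3186, 0.105 ]), array([23.4475, 30.0549]), 12.250543594360352)]
card [(array([283.3773, 331.6948]), array([0.5517, 0.1558, 0.035 ]), array([57.8915, 33.7315]), 11.566855430603027), (array([281.4479, 230.7442]), array([0.5287, 0.2586, 0.035 ]), array([48.8039, 85.0693]), 3.3214492797851562)]
```

```bash
python3 -m jog '[[[-0.6,0.001,0.0003,0.015,0],[-0.6,0.001,0.0003,0.03,0],[-0.6,0.001,0.0003,0.045,0],[-0.6,0.001,0.0003,0.06,0],[-0.6,0.001,0.0003,0.068,0]]]';python3 -m jog '[[[-0.6,0,0,0,0],[-0.6,0,0,0,0],[-0.6,0,0,0.001,0],[-0.6,0,0,0.002,0],[-0.6,0,0,0.003,0]]]'; python3 -m jog '[[[-0.6,0,0,0,0],[-0.6,0,0,0,0],[-0.6,0,0,0.001,0],[-0.6,0,0,0.002,0],[-0.6,0,0,0.002,0]]]'
```

```text
time: 7.88
tool_pos: [0.5249, 0.2764, 0.0693]
tool_rot: [-3.14, 0.0, 1.775]
contact_force: [0.4, -0.5, -0.6]
opening: 0.03
grip_force: 12.0
time: 8.3
tool_pos: [0.526, 0.2768, 0.0686]
tool_rot: [3.14, -0.0, 1.775]
contact_force: [-0.1, 1.1, -0.9]
opening: 0.0297
grip_force: 12.0
time: 8.72
tool_pos: [0.5255, 0.2765, 0.0656]
tool_rot: [-3.141, -0.0, 1.775]
contact_force: [-0.2, 0.4, -0.3]
opening: 0.0301
grip_force: 12.0
```

```bash
python3 -m jog '[[[-0.6,0,0,0.0005,0],[-0.6,0,0,0.001,0],[-0.6,0,0,0.001,0],[-0.6,0,0,0.001,0]]]'; python3 -m jog '[[[-0.6,0,0,0.0005,0],[-0.6,0,0,0.001,0],[-0.6,0,0,0.001,0],[-0.6,0,0,0.001,0]]]'
```

```text
time: 9.05
tool_pos: [0.5256, 0.2766, 0.0647]
tool_rot: [-3.142, -0.0, 1.775]
contact_force: [-0.5, -0.4, -0.2]
opening: 0.0302
grip_force: 12.0
time: 9.38
tool_pos: [0.5256, 0.2766, 0.0637]
tool_rot: [3.142, -0.0, 1.775]
contact_force: [0.3, 0.6, -0.7]
opening: 0.03
grip_force: 12.0
```

```bash
python3 -m jog '[[[-0.6,0,0,0.0005,0],[-0.6,0,0,0.0005,0],[-0.6,0,0,0.0005,0]]]'; python3 -m jog '[[[-0.6,0,0,0.0005,0],[-0.6,0,0,0.0005,0],[-0.6,0,0,0.0005,0]]]'
```

```text
time: 9.63
tool_pos: [0.5256, 0.2766, 0.0637]
tool_rot: [3.141, -0.0, 1.775]
contact_force: [-2.4, -0.7, 4.7]
opening: 0.03
grip_force: 12.0
time: 9.88
tool_pos: [0.5256, 0.2766, 0.0637]
tool_rot: [3.141, -0.0, 1.775]
contact_force: [-3.2, -1.0, 8.9]
opening: 0.0296
grip_force: 12.0
```

Seated, with the force rising. I'll ease off half a millimetre and release slowly.

```bash
python3 -m jog '[[[-0.6,0,0,-0.0006,0],[-0.6,0,0,-0.0006,0],[-0.3,0,0,-0.0006,0],[-0.2,0,0,-0.0006,0],[0,0,0,-0.0006,0]]]'; python3 -m jog '[[[0.2,0,0,0,0],[0.4,0,0,0,0],[0.5,0,0,0,0],[0.5,0,0,0,0],[0.5,0,0,0,0]]]';python3 -m jog '[[[0.5,0,0,-0.01,0],[0.5,0,0,-0.04,0],[0.5,0,0,-0.07,0],[0.5,0,0,-0.1,0],[0.5,0,0,-0.12,0]]]'; python3 -m jog '[[[0.5,-0.03,0,0,0],[0.5,-0.05,0,0,0],[0.5,-0.05,0,0,0],[0.5,-0.05,0,0,0],[0.5,-0.05,0,0,0]]]';python3 - <<'E'
from h import *
s=robot.observe();im=robot.read_camera("wrist")[:,:,::-1];c=cam("wrist",s)
cv2.imwrite("pics/w4.png",cv2.resize(im[0:300,180:400],(440,600)))
for n,lo,hi in(("blue",(105,120,60),(130,255,255)),("green",(50,120,50),(90,255,255)),("red",(170,150,80),(180,255,255)),("amber",(9,150,80),(22,255,255))):print(n,rect(im,lo,hi,(180,0,400,300),c,.105,300))
go([.5343,.2359,.17],np.pi/2+.2042)
E
```

```text
time: 10.3
tool_pos: [0.5256, 0.2766, 0.063]
tool_rot: [-3.141, -0.0, 1.775]
contact_force: [-1.1, -1.0, 0.4]
opening: 0.0396
grip_force: 0.0
time: 10.72
tool_pos: [0.5256, 0.2766, 0.0633]
tool_rot: [3.142, -0.0, 1.775]
contact_force: [0.8, 0.0, -0.1]
opening: 0.0679
grip_force: 0.0
time: 11.13
tool_pos: [0.5264, 0.2769, 0.1874]
tool_rot: [3.137, -0.001, 1.775]
contact_force: [0.3, 1.2, 0.2]
opening: 0.0687
grip_force: 0.0
time: 11.55
tool_pos: [0.5356, 0.228, 0.1837]
tool_rot: [3.141, -0.001, 1.775]
contact_force: [-0.2, 0.2, -0.4]
opening: 0.0688
grip_force: 0.0
blue [(array([283.3156, 154.0162]), array([0.5258, 0.2797, 0.105 ]), array([25.7786, 34.0785]), 11.668988227844238)]
green [(array([283.7878, 261.2854]), array([0.5437, 0.1952, 0.105 ]), array([23.7267, 29.5903]), 11.638851165771484)]
red [(array([282.6126, 100.2529]), array([0.5178, 0.3159, 0.105 ]), array([22.9725, 26.8656]), 11.680984497070312)]
amber [(array([283.5   , 212.5007]), array([0.535 , 0.2359, 0.105 ]), array([24.3718, 31.6393]), 11.642436981201172), (array([339.0585, 170.8158]), array([0.5688, 0.276 , 0.105 ]), array([  4.5397, 141.5262]), 12.25906753540039)]
tool_pos [0.5355 0.2283 0.1835] rot [ 3.1415 -0.0004  1.7752] q6 0.06652231136601518 shift [0.0077 0.0003 0.0135] turn 0.0002 t 11.6
```

View pics/w4.png

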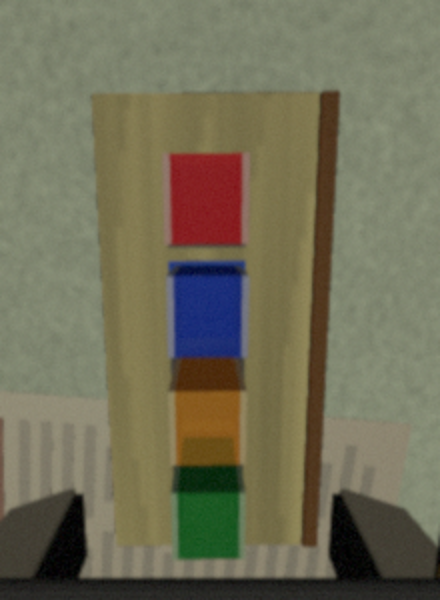

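The picture shows the row in line. In crop rows, red's top spans 155–245, blue 272–357, amber 390–465 and green 490–557. I'll check the spacing along the row.

Run:
```python
from h import *
s=robot.observe();c=cam("wrist",s)
v=np.array([155,245,272,357,390,465,490,557])/2;u=[283]*8
w=ray(c,np.c_[u,v],.105)[:,:2];a=.2042
y=w@[-np.sin(a),np.cos(a)];print(np.diff(y),((y[::2]+y[1::2])/2), np.diff((y[::2]+y[1::2])/2))
cy=(y[::2]+y[1::2])/2; ax=np.array([.5350,.2359]);n=np.array([-np.sin(a),np.cos(a)])
t=ax+n*(cy[2]-ax@n);print("amber",t);go([*t,.17],np.pi/2+a)
```

```text
[-0.0295 -0.0093 -0.0309 -0.0127 -0.0305 -0.0107 -0.03  ] [0.2045 0.1649 0.1215 0.0806] [-0.0395 -0.0434 -0.0409]
amber [0.5352 0.2349]
tool_pos [0.5355 0.2283 0.1835] rot [ 3.1415 -0.0004  1.7752] q6 0.06652231136601518 shift [0.0066 0.001  0.0135] turn 0.0002 t 11.6
```

Run:
```python
from h import *
s=robot.observe();c=cam("wrist",s);a=.2042
n=np.array([-np.sin(a),np.cos(a)])
print("card centre",ray(c,[[283,262/2]],.035)[:,:2]@n-.018,"block back-bottom?", ray(c,[[283,262/2]],.035)[:,:2]@n, "blue hi top edge",ray(c,[[283,136]],.105)[:,:2]@n,"shelf ends",ray(c,[[263,94/2],[263,545/2]],.035)[:,:2]@n)
```

```text
card centre [0.1623] block back-bottom? [0.1803] blue hi top edge [0.1804] shelf ends [0.2509 0.0328]
```

Blue stands about 2 mm too far towards red (0.1649 against 0.1628 along the row). I'll regrasp it and shift it.

```bash
python3 -m jog '[[[0.5,0.03,0,0,0],[0.5,0.05,0,0,0],[0.5,0.05,0,0.03,0],[0.5,0.05,0,0.05,0],[0.5,0.05,0,0.07,0]]]'; python3 -m jog '[[[0.5,0,0,0,0],[0.5,0,0,0.01,0],[0.5,0,0,0.03,0],[0.5,0,0,0.04,0],[0.5,0,0,0.0495,0]]]';python3 -m jog '[[[0,0,0,0,0],[-0.1,0,0,0,0],[-0.2,0,0,0,0],[-0.3,0,0,0,0],[-0.6,0,0,0,0]]]';python3 -m jog '[[[-0.6,0,0,0,0],[-0.6,0,0,0,0],[-0.6,0,0,0,0],[-0.6,0,0,0,0],[-0.6,0,0,0,0]]]'
```

```text
time: 12.02
tool_pos: [0.5247, 0.2781, 0.1122]
tool_rot: [-3.141, -0.0, 1.777]
contact_force: [-0.7, -0.2, 0.5]
opening: 0.069
grip_force: 0.0
time: 12.43
tool_pos: [0.5257, 0.2769, 0.0636]
tool_rot: [3.141, -0.0, 1.775]
contact_force: [-0.8, 0.8, 0.2]
opening: 0.069
grip_force: 0.0
time: 12.85
tool_pos: [0.5261, 0.2768, 0.0647]
tool_rot: [3.14, -0.0, 1.775]
contact_force: [0.2, 0.4, -0.4]
opening: 0.0399
grip_force: 0.0
time: 13.27
tool_pos: [0.5258, 0.2767, 0.0643]
tool_rot: [3.141, -0.0, 1.775]
contact_force: [-0.9, -1.2, 5.6]
opening: 0.0301
grip_force: 12.0
```

```bash
python3 -m jog '[[[-0.6,0,0,-0.002,0],[-0.6,0,0,-0.003,0],[-0.6,-0.001,0.0003,-0.003,0],[-0.6,-0.002,0.0005,-0.003,0],[-0.6,-0.002,0.0005,-0.003,0]]]'; python3 -m jog '[[[-0.6,0,0,0,0],[-0.6,0,0,0.001,0],[-0.6,0,0,0.0015,0],[-0.6,0,0,0.002,0],[-0.6,0,0,0.002,0]]]';python3 -m jog '[[[-0.6,0,0,0,0],[-0.6,0,0,0.0005,0],[-0.6,0,0,0.001,0],[-0.6,0,0,0.001,0]]]'
```

```text
time: 13.68
tool_pos: [0.5264, 0.2745, 0.0666]
tool_rot: [-3.141, 0.0, 1.775]
contact_force: [0.4, -0.1, -0.7]
opening: 0.0303
grip_force: 12.0
time: 14.1
tool_pos: [0.5264, 0.2747, 0.0647]
tool_rot: [-3.141, -0.0, 1.775]
contact_force: [-0.2, 0.1, -0.6]
opening: 0.0299
grip_force: 12.0
time: 14.43
tool_pos: [0.5265, 0.2748, 0.0643]
tool_rot: [3.141, -0.0, 1.775]
contact_force: [-1.2, -0.1, 2.5]
opening: 0.0299
grip_force: 12.0
```

Contact, so I'll release and rise, then move over amber (0.042 back along the row) and check from there.

```bash
python3 -m jog '[[[-0.6,0,0,0,0],[-0.3,0,0,0,0],[-0.2,0,0,0,0],[0,0,0,0,0],[0.2,0,0,0,0]]]'; python3 -m jog '[[[0.4,0,0,0,0],[0.5,0,0,0,0],[0.5,0,0,0,0],[0.5,0,0,0,0],[0.5,0,0,0,0]]]';python3 -m jog '[[[0.5,0,0,-0.01,0],[0.5,0,0,-0.04,0],[0.5,0,0,-0.07,0],[0.5,0,0,-0.09,0],[0.5,0,0,-0.11,0]]]'; python3 -m jog '[[[0.5,-0.03,0,0,0],[0.5,-0.042,0,0,0],[0.5,-0.042,0,0,0],[0.5,-0.042,0,0,0],[0.5,-0.042,0,0,0]]]';python3 - <<'E'
from h import *
s=robot.observe();im=robot.read_camera("wrist")[:,:,::-1];c=cam("wrist",s)
cv2.imwrite("pics/w5.png",im)
a=.2042;n=np.array([-np.sin(a),np.cos(a)]);g=np.array([np.cos(a),np.sin(a)])
h=cv2.cvtColor(im,cv2.COLOR_BGR2HSV)
for k,lo,hi in(("blue",(105,120,85),(130,255,255)),("green",(50,120,70),(90,255,255)),("red",(170,150,80),(180,255,255)),("amber",(9,150,110),(22,255,255))):
    for uv,w,wh,an in rect(im,lo,hi,(180,0,400,300),c,.105,300):print(k,uv,w[:2]@n,w[:2]@g,wh,an)
print(h[0:280:4,283])
go([.5352,.2349,.17],np.pi/2+a)
E
```

```text
time: 14.85
tool_pos: [0.5265, 0.2747, 0.0636]
tool_rot: [-3.141, -0.0, 1.775]
contact_force: [-0.2, 0.4, 0.7]
opening: 0.0459
grip_force: 0.0
time: 15.27
tool_pos: [0.5265, 0.2747, 0.0638]
tool_rot: [3.142, -0.0, 1.775]
contact_force: [0.3, -0.2, 0.4]
opening: 0.0683
grip_force: 0.0
time: 15.68
tool_pos: [0.5268, 0.2749, 0.1765]
tool_rot: [3.139, -0.0, 1.775]
contact_force: [-0.2, 0.3, -0.3]
opening: 0.0686
grip_force: 0.0
time: 16.1
tool_pos: [0.5346, 0.2339, 0.1734]
tool_rot: [-3.14, -0.0, 1.774]
contact_force: [0.1, -0.9, 0.4]
opening: 0.069
grip_force: 0.0
blue [284.0102 169.8064] 0.16341716548086105 0.5722114649766231 [24.3125 29.2507] 11.666335105895996
green [283.5556 272.9563] 0.08191026348796569 0.5718506144020483 [23.27   25.7803] 10.880277633666992
red [282.5629 107.7299] 0.20515102290204335 0.5712472356172149 [22.4204 26.9784] 12.51282024383545
amber [282.9033 219.3915] 0.12634414217379977 0.5713877299579655 [24.1983 28.5872] 11.666720390319824
[[ 37  43 130]
 [ 38  37 132]
 [ 37  41 130]
 [ 38  47 130]
 [ 40  43 132]
 [ 39  43 135]
 [ 37  41 131]
 [ 39  42 129]
 [ 38  4
[... 354 characters left out ...]
179 214 132]
 [ 21 107 133]
 [ 25  86 130]
 [112 194 122]
 [113 255  59]
 [116 255  60]
 [115 196 125]
 [114 203 123]
 [113 223 118]
 [114 211 122]
 [113 216 119]
 [115 198 121]
 [114 196 121]
 [115 185 117]
 [115 189 116]
 [117 152  87]
 [140  98  65]
 [ 13 180  82]
 [ 14 232  76]
 [ 13 203  79]
 [ 16 188 137]
 [ 17 206 136]
 [ 16 209 138]
 [ 17 202 143]
 [ 17 206 140]
 [ 19 187 112]
 [ 20 191 107]
 [ 20 191 107]
 [ 20 179 108]
 [ 23 201  81]
 [ 60 247  32]
 [ 64 154  48]
 [ 70 230  41]
 [ 62 174  88]
 [ 62 164  92]
 [ 63 185  88]
 [ 64 190  86]
 [ 62 180  88]]
tool_pos [0.5346 0.2341 0.1733] rot [-3.1405 -0.0004  1.775 ] q6 0.07684364983833453 shift [0.0007 0.0008 0.0033] turn -0.0 t 16.15
```

Blue is now 41.7 mm from red and in line to within 1 mm. Next, descend on amber.

```bash
python3 -m jog '[[[0.5,0.0005,0.0005,0.02,0],[0.5,0.0005,0.0005,0.05,0],[0.5,0.0005,0.0005,0.08,0],[0.5,0.0005,0.0005,0.1,0],[0.5,0.0005,0.0005,0.109,0]]]'; python3 -m jog '[[[0.4,0,0,0,0],[0,0,0,0,0],[-0.1,0,0,0,0],[-0.2,0,0,0,0],[-0.3,0,0,0,0]]]' 15;python3 -m jog '[[[-0.6,0,0,0,0],[-0.6,0,0,0,0],[-0.6,0,0,0,0],[-0.6,0,0,0,0],[-0.6,0,0,0,0]]]';python3 -m jog '[[[-0.6,0,0,0,0],[-0.6,0,0,0,0],[-0.6,0,0,0,0]]]'
```

```text
time: 16.57
tool_pos: [0.5332, 0.2344, 0.0613]
tool_rot: [-3.136, 0.0, 1.776]
contact_force: [0.3, 0.8, 0.9]
opening: 0.0689
grip_force: 0.0
time: 16.98
tool_pos: [0.5361, 0.2345, 0.0662]
tool_rot: [3.139, -0.0, 1.775]
contact_force: [0.6, 0.2, 0.4]
opening: 0.0421
grip_force: 0.0
time: 17.4
tool_pos: [0.5356, 0.2343, 0.0655]
tool_rot: [3.141, -0.0, 1.775]
contact_force: [-1.5, -0.3, 5.2]
opening: 0.0302
grip_force: 15.0
time: 17.65
tool_pos: [0.5356, 0.2342, 0.0655]
tool_rot: [3.141, -0.0, 1.775]
contact_force: [-1.7, -0.9, 4.8]
opening: 0.0298
grip_force: 15.0
```

```bash
python3 -m jog '[[[-0.6,0,0,-0.01,0],[-0.6,0,0,-0.04,0],[-0.6,0,0,-0.08,0],[-0.6,0,0,-0.11,0],[-0.6,0,0,-0.14,0]]]'; python3 -m jog '[[[-0.6,-0.02,0,0,0],[-0.6,-0.05,0,0,0],[-0.6,-0.08,0,0,0.1],[-0.6,-0.11,0,0,0.2],[-0.6,-0.14,0,0,0.3]]]'
python3 - <<'E'
from h import *
go([.576,-.303,.2],.04)
E
```

```text
time: 18.07
tool_pos: [0.5353, 0.2341, 0.2071]
tool_rot: [3.141, -0.0, 1.775]
contact_force: [0.6, -0.4, -1.3]
opening: 0.0301
grip_force: 15.0
time: 18.48
tool_pos: [0.5636, 0.0959, 0.2053]
tool_rot: [3.142, -0.0, 1.47]
contact_force: [0.6, -0.4, -1.0]
opening: 0.0299
grip_force: 15.0
tool_pos [0.5636 0.0959 0.2053] rot [ 3.1416 -0.      1.4704] q6 0.13476087100941989 shift [-0.3956  0.0523  0.0052] turn 1.4304 t 18.4833
```

```bash
python3 -m jog '[[[-0.6,-0.03,0.004,0,0.1],[-0.6,-0.06,0.008,0,0.2],[-0.6,-0.09,0.012,0,0.32],[-0.6,-0.12,0.016,0,0.44],[-0.6,-0.15,0.02,0,0.56]]]'
python3 - <<'E'
from h import *
go([.576,-.303,.2],.04)
E
```

```text
time: 18.9
tool_pos: [0.569, -0.0556, 0.2052]
tool_rot: [-3.141, -0.0, 0.909]
contact_force: [0.7, -0.5, -1.5]
opening: 0.0301
grip_force: 15.0
tool_pos [ 0.569  -0.0556  0.2052] rot [-3.1414 -0.      0.9089] q6 0.4303494138750113 shift [-0.1908  0.1576  0.0051] turn 0.8689 t 18.9
```

```bash
python3 -m jog '[[[-0.6,-0.02,0.017,0,0.12],[-0.6,-0.04,0.033,0,0.24],[-0.6,-0.06,0.05,0,0.36],[-0.6,-0.08,0.066,0,0.48],[-0.6,-0.1,0.083,0,0.6]]]'; python3 -m jog '[[[-0.6,0,0,0,0.1],[-0.6,0,0,0,0.2],[-0.6,0,0,0,0.27],[-0.6,0,0,0,0.27],[-0.6,0,0,0,0.27]]]'
python3 - <<'E'
from h import *
go([.576,-.303,.2],.04)
s=robot.observe();im=robot.read_camera("wrist")[:,:,::-1];cv2.imwrite("pics/w6.png",im)
sc=robot.read_camera("scene")[:,:,::-1];tp=robot.read_camera("top")[:,:,::-1]
cv2.imwrite("pics/s6.png",sc);cv2.imwrite("pics/t6.png",tp)
print(s["tool_pos"],s["tool_rot"])
E
```

```text
time: 19.32
tool_pos: [0.5737, -0.1852, 0.2051]
tool_rot: [-3.141, 0.0, 0.309]
contact_force: [0.9, -0.0, -0.7]
opening: 0.0296
grip_force: 15.0
time: 19.73
tool_pos: [0.574, -0.184, 0.205]
tool_rot: [-3.141, 0.0, 0.047]
contact_force: [0.8, 0.4, -0.5]
opening: 0.0299
grip_force: 15.0
tool_pos [ 0.574 -0.184  0.205] rot [-3.1414  0.0001  0.0471] q6 1.086281134438602 shift [-0.0036  0.119   0.005 ] turn 0.0071 t 19.7333
[ 0.574 -0.184  0.205] [-3.1414  0.0001  0.0471]
```

View pics/w6.png

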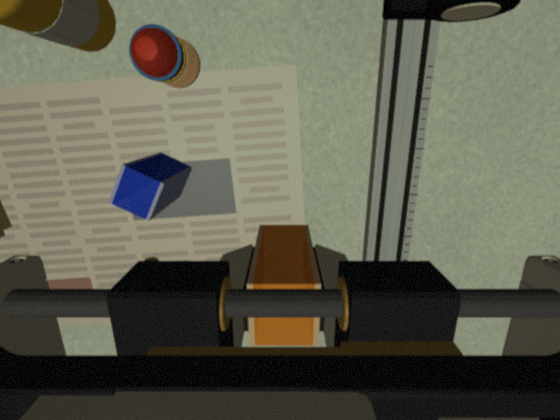

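The wrist view shows the rail from (410,30) down to (387,250), with the lens edge at (450,10). I'll fit the rail edges.

Run:
```python
from h import *
s=robot.observe();c=cam("wrist",s);im=cv2.imread("pics/w6.png");g=cv2.cvtColor(cv2.GaussianBlur(im,(1,7),0),cv2.COLOR_BGR2GRAY)
for v in(40,100,160,220):
    print(v,list(g[v,358:450:2]))
for v,l,r in((30,386,436),(250,366,410)):
    print(ray(c,[[l,v],[r,v]],.022))
```

```text
40 [np.uint8(141), np.uint8(141), np.uint8(140), np.uint8(136), np.uint8(133), np.uint8(132), np.uint8(134), np.uint8(135), np.uint8(135), np.uint8(135), np.uint8(135), np.uint8(123), np.uint8(60), np.uint8(62), np.uint8(112), np.uint8(123), np.uint8(121), np.uint8(122), np.uint8(109), np.uint8(36), np.uint8(21), np.uint8(28), np.uint8(114), np.uint8(121), np.uint8(120), np.uint8(122), np.uint8(123), np.uint8(116), np.uint8(122), np.uint8(123), np.uint8(125), np.uint8(126), np.uint8(80), np.uint8(18), np.uint8(18), np.uint8(68), np.uint8(122), np.uint8(121), np.uint8(122), np.uint8(122), np.uint8(137), np.uint8(140), np.uint8(141), np.uint8(139), np.uint8(139), np.uint8(138)]
100 [np.uint8(139), np.uint8(142), np.uint8(143), np.uint8(137), np.uint8(142), np.uint8(139), np.uint8(141), np.uint8(143), np.uint8(141), np.uint8(81), np.uint8(58), np.uint8(85), np.uint8(123), np.uint8(122), np.uint8(120), np.uint8(113), np.uint8(38), np.uint8(22), np.uint8(37), np.uint8(113), np.uint8(124), np.uint8(121), np.uint8(122), np.uint8(119), np.uint8(118), np.uint8(124), np.uint8(123), np.uint8(12
[... 1054 characters left out ...]
uint8(117), np.uint8(122), np.uint8(122), np.uint8(120), np.uint8(47), np.uint8(21), np.uint8(58), np.uint8(117), np.uint8(120), np.uint8(120), np.uint8(121), np.uint8(126), np.uint8(124), np.uint8(122), np.uint8(122), np.uint8(84), np.uint8(22), np.uint8(24), np.uint8(106), np.uint8(109), np.uint8(107), np.uint8(114), np.uint8(137), np.uint8(140), np.uint8(143), np.uint8(140), np.uint8(136), np.uint8(137), np.uint8(134), np.uint8(135), np.uint8(139), np.uint8(141), np.uint8(144), np.uint8(140), np.uint8(141), np.uint8(136), np.uint8(140), np.uint8(137), np.uint8(139), np.uint8(137)]
[[ 0.7354 -0.2731  0.022 ]
 [ 0.7377 -0.3207  0.022 ]]
[[ 0.5072 -0.2826  0.022 ]
 [ 0.5096 -0.334   0.022 ]]
```

Run:
```python
from h import *
s=robot.observe();c=cam("wrist",s)
L=ray(c,[(385,40),(380.5,100),(374.5,160),(369,220)],.022)[:,:2];Q=ray(c,[(437,40),(429.5,100),(421,160),(413,220)],.022)[:,:2]
m=(L+Q)/2;p=np.polyfit(m[:,0],m[:,1],1);print(m,"width",L[:,1]-Q[:,1],"yaw",np.arctan(p[0]),"y at .576",np.polyval(p,.576))
x=.576;y=np.polyval(p,x);b=np.arctan(p[0]);go([x,y,.1155],b)
# spot on card in scene
im=cv2.imread("pics/s6.png");h=im.astype(int);k=np.zeros(h.shape[:2],bool);k[128:160,112:168]=True
ys,xs=np.where(k&(h[:,:,1]-h[:,:,0]>25));print(len(xs),xs.mean() if len(xs) else 0,ys.mean() if len(xs) else 0)
```

```text
[[ 0.7281 -0.2983]
 [ 0.6738 -0.3014]
 [ 0.6132 -0.3034]
 [ 0.5454 -0.3063]] width [0.0499 0.0495 0.0497 0.0498] yaw 0.04240201455612349 y at .576 -0.3050840484208881
tool_pos [ 0.5741 -0.1838  0.2049] rot [-3.1415 -0.      0.0467] q6 1.0869649391937097 shift [-0.0037  0.1212  0.0894] turn 0.0043 t 19.8833
0 0 0
```

The rail width checks at 50 mm. The beam is at about (0.576, -0.305) with a yaw of 0.042.

```bash
python3 -m jog '[[[-0.6,-0.001,0.03,0,0.004],[-0.6,-0.002,0.06,0,0.004],[-0.6,-0.003,0.09,0,0.004],[-0.6,-0.0035,0.11,0,0.004],[-0.6,-0.0035,0.121,0,0.004]]]'; python3 -m jog '[[[-0.6,0,0,0.01,0],[-0.6,0,0,0.03,0],[-0.6,0,0,0.055,0],[-0.6,0,0,0.075,0],[-0.6,0,0,0.0895,0]]]';python3 -m jog '[[[-0.6,0,0,0,0],[-0.6,0,0,0,0],[-0.6,0,0,0,0],[-0.6,0,0,0,0],[-0.6,0,0,0,0]]]'
python3 - <<'E'
from h import *
go([.576,-.3051,.1155],.0424)
S=robot.read_camera("scene")[:,:,::-1];T=robot.read_camera("top")[:,:,::-1]
a=cv2.resize(S[95:330,60:210],(380,595));b=cv2.resize(T[110:290,350:460],(364,595))
cv2.imwrite("pics/f.png",np.hstack([a,b]))
E
```

```text
time: 20.3
tool_pos: [0.5756, -0.3075, 0.2046]
tool_rot: [3.141, 0.0, 0.04]
contact_force: [0.0, 0.6, -0.6]
opening: 0.0299
grip_force: 15.0
time: 20.72
tool_pos: [0.5752, -0.3025, 0.1125]
tool_rot: [-3.139, 0.003, 0.043]
contact_force: [0.2, 0.4, -0.1]
opening: 0.03
grip_force: 15.0
time: 21.13
tool_pos: [0.5767, -0.3051, 0.1167]
tool_rot: [3.14, -0.002, 0.041]
contact_force: [-0.4, 0.3, -0.7]
opening: 0.03
grip_force: 15.0
tool_pos [ 0.5767 -0.3051  0.1167] rot [ 3.1403 -0.002   0.0412] q6 0.9253959681362217 shift [-0.0007 -0.0001  0.0012] turn -0.0012 t 21.1333
```

View pics/f.png

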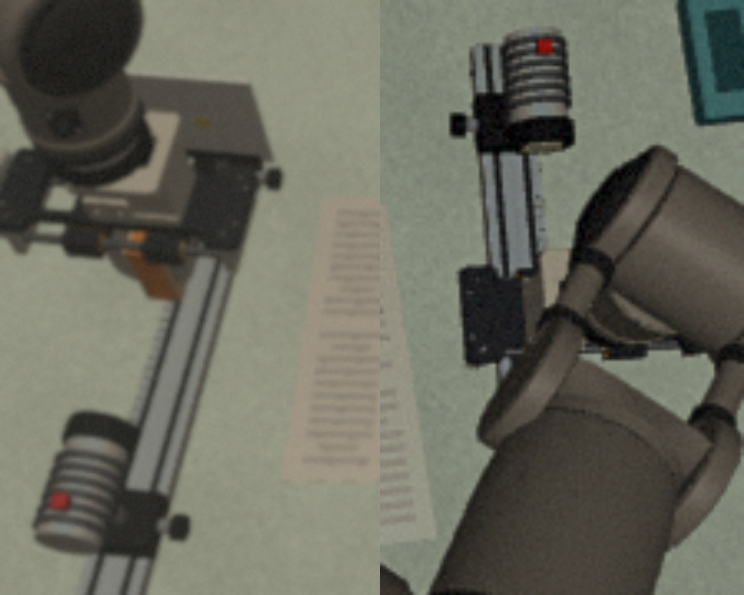

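The scene shows the amber block between lamp and card, and the spot still on the card at crop (201,121). I'll compare the spot's colour with the start and let the arm settle.

```bash
python3 -m jog '[[[-0.6,0,0,0.0005,0],[-0.6,0,0,0.0005,0],[-0.6,0,0,0.0005,0],[-0.6,0,0,0.0005,0],[-0.6,0,0,0.0005,0]]]';python3 -m jog '[[[-0.6,0,0,0,0],[-0.6,0,0,0,0],[-0.6,0,0,0,0],[-0.6,0,0,0,0],[-0.6,0,0,0,0]]]'
python3 - <<'E'
from h import *
S=robot.read_camera("scene")[:,:,::-1];A=cv2.imread("pics/scene0.png");B=cv2.imread("pics/s6.png")
for I in(A,B,S):print(I[139:147,136:143].astype(int).mean((0,1)),I[141:145,138:141].mean((0,1)),I[133:136,150:156].mean((0,1)))
go([.576,-.3051,.1155],.0424)
c=cam("scene")
for I in(A,S):
    d=I[134:152,128:150].astype(float);k=d[:,:,2]-d[:,:,0];k=np.clip(k-k.max()/2,0,None);v,u=np.mgrid[134:152,128:150];uv=[(k*u).sum()/k.sum(),(k*v).sum()/k.sum()];print(uv,ray(c,[uv],.12),(k>0).sum())
E
```

```text
time: 21.65
tool_pos: [0.576, -0.3051, 0.1148]
tool_rot: [-3.141, 0.0, 0.041]
contact_force: [-0.2, 0.3, -0.8]
opening: 0.0301
grip_force: 15.0
time: 22.07
tool_pos: [0.576, -0.3051, 0.1148]
tool_rot: [-3.141, -0.0, 0.041]
contact_force: [-0.1, 0.1, -0.7]
opening: 0.0302
grip_force: 15.0
[58.5714 73.6429 79.2143] [48.5    72.0833 79.5833] [66.6667 73.7222 77.3333]
[50.5179 56.5536 58.875 ] [60.1667 68.6667 71.75  ] [51.6111 55.2778 58.0556]
[59.0179 74.5536 80.8571] [48.25   72.8333 81.1667] [69.0556 75.8333 79.7778]
tool_pos [ 0.576  -0.3051  0.1148] rot [-3.1415 -0.      0.0409] q6 0.9253221183155478 shift [-0.      0.     -0.0007] turn -0.0015 t 22.1167
[np.float64(139.0431654676259), np.float64(142.77697841726618)] [[ 0.424  -0.3119  0.12  ]] 29
[np.float64(135.92928039702232), np.float64(143.17493796526054)] [[ 0.4261 -0.3185  0.12  ]] 56
```

The arm is settled with the amber block held on the beam axis, at rest and clear of everything else.

```bash
python3 -c "
from cell import robot
print(robot.hand_in())"
```

```text
the job is handed in; nothing more can be done
None
```

I handed the job in at about 22 s: the blue sample stands on its card in line with the row to within about 1 mm, and the arm is holding the amber sample still and upright on the measured beam axis, about midway between lamp and card. The spot on the card showed no amber tint in the pictures, so I placed the amber by measured position and couldn't confirm the light passing through it.

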